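# Clamp the printing block in its jig

### The job

With the fingertips, push the square printing block along its channel in the wooden jig until it is fully home against the end stop, then push the toggle clamp's upright handle over and down, past its dead point, until it snaps into lock with the clamp foot pressing on the block. Nothing is to be picked up or lifted, and the jar, cup, palette and brush stay where they are.

Things in the scene. Friction and masses are not known exactly. Their poses are not given: they have to be found in the camera images.
- jig: Plywood jig fixed to the table; board top at z = 12 mm, board spans jig x -152 to 62, y -70 to 130 mm. Origin at table level under the centre of the block when home. Jig +x runs along the channel to the end stop, z up. Channel between rails 8 mm high, inner faces at y = -42 and 42 mm, x -140 to 40 mm. Clamp cheeks up to z = 66 mm at x 7 to 37, y 70 to 124 mm.
- block_center (a point): Centre of the loose printing block: square, wood with a grey lino face, 80 x 80 x 22 mm, 0.1 to 0.25 kg, lying flat in the channel, sides along the jig's axes, 35 to 60 mm short of the stop at the start (jig x -60 to -35 mm). Home is jig x = 0, y = 0, where it meets the stop. It slides with 1 to 3 N.
- stop (a point): Centre of the face of the channel's end stop at board level, jig (40, 0, 12) mm. The stop is a wooden bar 114 mm long across the channel, 18 mm high. The clamp arm reaches over the channel from +y at jig x = 22 mm; while open its top is at most 95 mm above the table.
- handle_pivot (a point): Point on the axis of the handle's hinge, fixed in the jig at jig (22, 100, 60) mm. The axis runs along the jig's x, so the handle swings in the jig's y-z plane.
- handle_tip (a point): Centre of the rounded end of the handle's rubber grip, on the handle's axis, 131 mm from handle_pivot. The grip is a round bar 18 mm in diameter from 49 mm to 140 mm from the pivot; below it a 10 mm steel rod.
- handle (a joint): Handle angle, rad. 0 = open; grows as it swings to jig +y and down. Elevation above horizontal on the +y side = 95 deg minus the value. Starts at 0 to 0.25, held by friction. Then a spring resists (up to 0.7 N m near 0.7) and, if let go, returns it to about 0.25, until the dead point at 1.20; past that it snaps by itself to the lock stop at 1.45 (12 deg above horizontal) and stays.
- foot: Round rubber foot, 16 mm across, on the end of the clamp arm, sprung. Origin at the centre of its underside. In lock it presses down on the block's top at about jig (22, 15) mm with about 5 N; while open it hangs about 12 to 20 mm above the block's height.
- jar: Bystander: closed ink jar, 54 mm across, 62 mm high, origin under its centre, about 0.2 kg.
- cup: Bystander: empty clear plastic cup, 72 mm across the rim, 95 mm high, origin under its centre.
- palette: Bystander: round white paint palette, 132 mm across, 8 mm thick, origin under its centre.
- brush: Bystander: flat paint brush, 190 mm long, 42 mm wide at the ferrule, 20 mm thick, lying flat on the table along its own x, origin on its underside near the middle.
- block: The same loose printing block; origin at the centre of its underside (11 mm under block_center), its axes along its sides, z up.
Not all that is in view belongs to the job. Of the things like the block, leave any that is red; of the rest the larger one is meant.

How it is judged:
By the outcome, as a careful person would: the job done as asked, in the order asked, and still so for the second after the job is handed in, with the robot touching nothing.
It also fails if it takes over 51 s, if anything falls off the work surface, if the arm or the gripper's body presses on something with over 40 N, if the wrist force passes 120 N, or if a joint passes its speed limit or range.

### The arm

A 6-joint arm with a two-finger parallel gripper is mounted at the origin on the work surface. World frame = base frame: x ahead of the robot, y to its left, z up, the work surface at z = 0. Lengths are in m, angles in rad, forces in N, time in s.
With the tool pointing down it reaches from about 0.425 to 0.95 m from the base axis. Payload 3.5 kg.
Tool frame: the origin (TCP) lies midway between the tips of the shut fingers; the grasp point (between the pads) lies 19 mm behind it (ctrl.pinch_z is the distance from the TCP to the grasp point, in m); z points along the fingers, y is the line along which they close (so a half turn about z gives the same grasp; the last joint's range is limited). The gripper opens to 85 mm and grips with 20 to 120 N. Pads are 22 mm wide; open, the fingers measure 114 mm over their backs; the gripper's body (76 mm by 85 mm) begins 54 mm behind the grasp point. The pads swing forward as they close: fully open they stand 13 mm farther back than shut.
Start: joints at [1.099, 0.286, 1.577, -0, 1.279, -0.15], TCP at [0.213, 0.64, 0.231] pointing down, gripper open.
Joint ranges: [-2.77, 2.77], [-0.9, 2.22], [0.21, 2.48], [-1.53, 4.67], [0.24, 2.81], [-2.84, 2.84]. Speed limits (rad/s): [2.79, 2.79, 3.14, 3.14, 3.14, 3.14].

### API

Orientations are given as a unit quaternion [x, y, z, w].
In Python, from plant import get_state, viewer, sign_off, ctrl gives the robot as it stands. The module is installed in compiled form; this text tells all that it offers.
- The arm moves only by the shell command python3 -m handwheel 'ROWS' [FORCE]. ROWS is JSON, a list that holds one entry, the list of rows, each a list of 5 numbers: the finger opening in m, from 0 to 0.0854, then the shift along the tool's x, y, z in m, then the turn about the tool's z in degrees. In form: [[[claw, x, y, z, spin], ...]]. A call has 1 to 12 rows; each row shifts and turns the commanded pose from where the row before left it, along the tool's axes as they then stand; what a row does not reach is not made up. A row lasts 1/12 s, in which the tool goes at most 41.7 mm and 7.16 degrees, less where a joint would pass 70% of its speed; a pose out of reach is approached as far as the arm can. A call is refused whole if a number of a shift passes 0.0417 or a number of a turn 7.16, either way. A call with a gripper value outside its range is refused whole. The fingers move at their own pace and stop on an object; FORCE is the grip in N (left out, the last holds). Time passes only in rows, so rows that do not move let the fingers close. It gives the time, the measured TCP pose, the force, the opening and the grip force at its end, in the units of the state.
- get_state(): the state, without advancing time (a new reading comes with each control period).
- viewer.read_camera(name): name is "side" or "top" or "wrist"; returns the picture (420x560x3 uint8, blue, green, red); there is no depth.
- viewer.camera_params(name): a dict with "fov_y" (degrees; the focal length in pixels is half the picture's height over the tangent of half this angle, whatever the lens; pixels are square), "cx", "cy" (the principal point, pixels), "xyz" and "attitude" of the camera in the world; the wrist camera has in their place "hand_eye" (4x4, takes a point from camera to tool coordinates, whose origin is the TCP and whose axes are the flange's). Camera axes: x right, y up, looking along -z (the intrinsics and any distortion apply to the point x, -y, -z); pixel columns grow to the right and rows downward; lengths in m; the calibration is good to about 2 mm. A picture is of the moment at which its call begins: read the wrist's pose just before it. camera_params takes no time and is no camera call.
- sign_off(): hands the job in; it is judged then, once.
Trained networks look in the newest picture that a camera, given by its name, has taken for a name from the list of things; names that differ only in an ending like _2 or _b are one class to them, and where a whole thing is asked for, a point or a joint stands for the part that bears it (a point fixed in the world has none). Each returns a list of dicts, best first, with "confidence" (0 to 1); they miss things now and then, are a little off and sometimes report something else, mostly with a low value. They report only what shows in the picture. A call takes as long as a camera call. They do not tell look-alikes from the thing itself.
- viewer.look_for(camera, name): "extent" ([left, top, width, height] as shares, 0 to 1, of the picture: columns of its width, rows of its height, round what is visible of it).
- viewer.outline_of(camera, name): "mask" (420x560 bool, what is visible of it) and "extent" ([left, top, width, height] as shares, 0 to 1, of the picture: columns of its width, rows of its height, round what is visible of it).
- viewer.pinpoint(camera, name): "xy" ([column, row] as shares, 0 to 1, of the picture: columns of its width, rows of its height: a listed point, or the origin of a listed thing).
The state is a dict: "time": time; "qpos": joint angles; "dq": joint speeds; "joint_efforts": joint torques, N m; "eef_pos": TCP position; "tcp_rot": TCP orientation; "contact_force": force on the tool from outside, world axes, zero at the start; "wrist_torque": the same for the moment, N m; "opening": opening from 0.0 (shut) to 1.0 (fully open); "finger_force": force on a finger pad.
Only numpy, scipy, OpenCV 4.12 (cv2) and the standard library are available. Lean on these libraries where they do the work, as an engineer would, in place of code of your own. Each camera call takes 0.05 s, during which the arm holds its last target. There are 200 camera calls.

## Working session

There is one attempt and no reset: what is moved stays moved. The work goes in short steps, Python scripts to look and compute and a shell command to move; the robot and the scene stay as the last step left them, time stands still between calls to the robot, and variables do not carry over. Pictures are saved under pics/ and viewed, at most 10 in all, crops included, and the job is handed in when it is done.

```bash
mkdir -p pics; cat > h.py <<'E'
import numpy as np, cv2
from scipy.spatial.transform import Rotation as R
from plant import get_state, viewer, sign_off, ctrl
def cam(n):
    p=viewer.camera_params(n); f=210/np.tan(np.radians(p["fov_y"])/2); return p,f
E
python3 - <<'E'
from h import *
for n in ("top","side"):
    im=viewer.read_camera(n); cv2.imwrite(f"pics/{n}0.png",im)
    print(n,viewer.camera_params(n))
    for t in ("block_center","stop","handle_pivot","handle_tip","block","jig","foot","jar","cup","palette","brush"):
        print(t,[(np.round(np.array(d["xy"])*[560,420],1).tolist(),round(d["confidence"],2)) for d in viewer.pinpoint(n,t)])
print(viewer.camera_params("wrist")); s=get_state(); print(s)
E
```

```text
top {'fov_y': 46.657104907461395, 'cx': 276.5858841444175, 'cy': 206.32844461197772, 'xyz': array([ 0.42469365, -0.04318329,  1.19327099]), 'attitude': array([-0.03978409,  0.03137452,  0.71307277, -0.69925681])}
block_center [([258.5, 219.8], 0.97), ([160.0, 204.4], 0.63), ([200.7, 306.0], 0.55)]
stop [([258.4, 194.3], 0.56)]
handle_pivot [([214.2, 199.9], 0.85), ([252.3, 196.0], 0.51), ([262.8, 222.5], 0.38)]
handle_tip [([210.1, 194.7], 0.61), ([335.0, 212.3], 0.46)]
block [([197.0, 308.3], 0.89), ([160.4, 200.1], 0.71), ([265.0, 223.9], 0.69), ([336.8, 214.2], 0.57)]
jig [([258.1, 210.4], 0.93)]
foot [([251.1, 197.0], 0.47)]
jar [([178.0, 250.9], 0.75)]
cup [([279.4, 142.4], 0.79)]
palette [([334.7, 214.7], 0.91)]
brush [([211.7, 159.6], 0.66), ([260.1, 192.9], 0.45)]
side {'fov_y': 57.015621279058955, 'cx': 279.95231523291557, 'cy': 205.57709831966537, 'xyz': array([ 0.45160937, -0.81523463,  0.61691714]), 'attitude': array([ 0.48483222, -0.02770889, -0.04084727,  0.87321328])}
block_center [([264.5, 232.1], 0.82), ([194.3, 208.8], 0.77), ([275.2, 187.2], 0.44)]
stop [([294.6, 2
[... 807 characters left out ...]

{'time': 1.2, 'qpos': array([ 1.09902337e+00,  2.86303366e-01,  1.57670434e+00,  1.14287781e-05,
        1.27860457e+00, -1.49991736e-01]), 'dq': array([ 0.00155263, -0.00141212, -0.00223206,  0.00060659,  0.00093369,
       -0.00093527]), 'joint_efforts': array([ 4.47439552e-04, -4.05970466e+01, -2.92939299e+01, -8.77428442e-05,
        4.79423252e-04, -5.45623152e-06]), 'eef_pos': array([0.21342977, 0.64035172, 0.23132027]), 'tcp_rot': array([ 1.60199004e-01,  9.87084737e-01, -7.66732014e-06, -8.21120368e-06]), 'contact_force': array([ 0.13182898, -0.20683645, -0.31840774]), 'wrist_torque': array([ 0.00495835,  0.01395342, -0.03338328]), 'finger_force': 0.0, 'opening': 0.9988420405641761}
```

```bash
python3 - <<'E'
import cv2
a=cv2.imread("pics/top0.png")[110:350,110:430]; b=cv2.imread("pics/side0.png")[120:330,150:430]
cv2.imwrite("pics/tc.png",cv2.resize(a,None,fx=2.5,fy=2.5,interpolation=3)); cv2.imwrite("pics/sc.png",cv2.resize(b,None,fx=2.8,fy=2.8,interpolation=3))
E
```

```text
(no output)
```

View pics/tc.png

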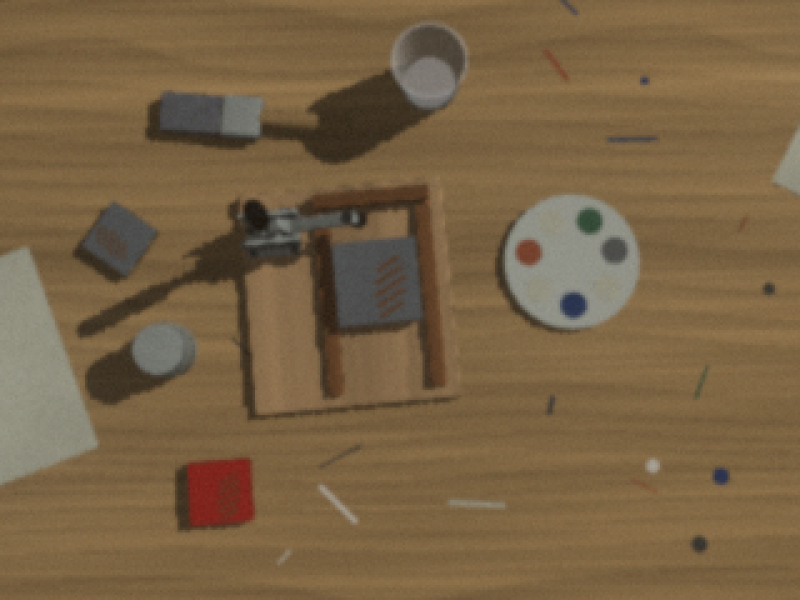

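View pics/sc.png

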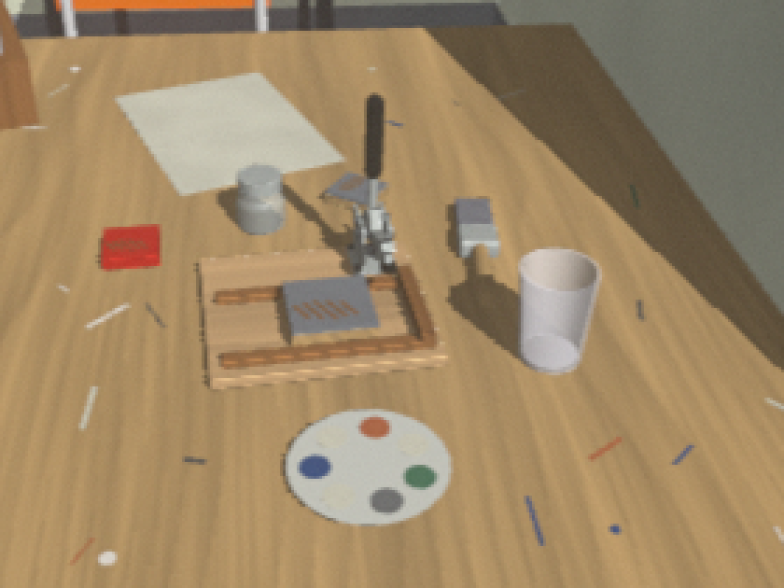

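The top view shows the jig at about (258,205), with the channel pointing up the image (world +x) and the handle on the left (+y). There are three block-like things in the top image: grey in the channel (260,223), small grey (157,206) and red (198,306). The one meant is the grey one in the channel: it isn't red and it is the larger of the other two. The enlarged crop confirms this.

Next I fit the jig pose.

```bash
cat >> h.py <<'E'
def proj(n,P):
    p,f=cam(n); c=R.from_quat(p["attitude"]).inv().apply(np.atleast_2d(P)-p["xyz"])
    return np.c_[p["cx"]+f*c[:,0]/-c[:,2], p["cy"]+f*c[:,1]/c[:,2]]
def ground(n,uv,z):
    p,f=cam(n); d=R.from_quat(p["attitude"]).apply([(uv[0]-p["cx"])/f,-(uv[1]-p["cy"])/f,-1.]); return p["xyz"]+d*(z-p["xyz"][2])/d[2]
E
python3 - <<'E'
from h import *
from scipy.optimize import least_squares
obs=[("top",(62,-70,12),(286,181.2)),("top",(-152,130,12),(211.6,275.5)),("top",(-152,-70,12),(293.6,268)),("top",(40,0,12),(258.4,194.3)),
("top",(22,100,60),(214.2,199.9)),("side",(22,100,60),(279.9,197.5)),("side",(40,0,12),(294.6,232.3)),("side",(62,-70,12),(309.6,245)),("side",(-152,-70,12),(225,254)),("side",(-152,130,12),(221.4,212.1))]
def W(v,P):
    c,s=np.cos(v[2]),np.sin(v[2]); P=np.array(P)/1000; return np.array([v[0]+c*P[0]-s*P[1],v[1]+s*P[0]+c*P[1],P[2]])
def res(v): return np.concatenate([proj(n,W(v,P))[0]-u for n,P,u in obs])
r=least_squares(res,[.45,0,0],loss="soft_l1"); v=r.x
print(np.round(v,4),np.degrees(v[2])); print(np.round(res(v).reshape(-1,2),1).tolist())
for n,uv in(("top",(258.5,219.8)),("side",(264.5,232.1))):
    g=ground(n,uv,.023)[:2]-v[:2]; print("block jig",R.from_euler("z",-v[2]).apply([*g,0])*1000)
for t in (0,.12,.25):
    e=np.radians(95)-t; P=(22,100+131*np.cos(e),60+131*np.sin(e)); print(t,P,W(v,P),proj("top",W(v,P)),proj("side",W(v,P)))
np.save("v.npy",v)
for n,uv,z in(("jar",(178,251),0),("cup",(279.4,142.4),0),("brush",(211.7,159.6),0),("palette",(334.7,214.7),0)): print(n,ground("top",uv,z))
E
```

```text
[0.5401 0.0125 0.0716] 4.100184266165925
[[-0.7, -0.6], [-0.8, 0.3], [-0.1, 0.3], [-0.7, -2.2], [0.6, 1.0], [2.4, 0.6], [0.7, -0.3], [-0.2, 2.2], [-0.9, 1.8], [-0.6, -0.1]]
block jig [-28.66921511   3.39321101   0.        ]
block jig [-43.11993391  -2.71970562   0.        ]
0 (22, np.float64(88.58259770005677), np.float64(190.50150545001867)) [0.55575136 0.10242673 0.19050151] [[211.57833987 193.44791475]] [[283.69478636 157.39177555]]
0.12 (22, np.float64(104.28732766954722), np.float64(190.9298240335407)) [0.55462846 0.11809127 0.19092982] [[204.02705991 194.11157309]] [[282.64451967 154.76178494]]
0.25 (22, np.float64(121.22412622492764), np.float64(189.26924021587013)) [0.55341747 0.13498472 0.18926924] [[196.05842827 194.95413877]] [[281.53250559 152.72845352]]
jar [0.44040838 0.21316387 0.        ]
cup [ 0.70558258 -0.04017375  0.        ]
brush [0.665641   0.12931867 0.        ]
palette [ 0.5218369  -0.17238579  0.        ]
```

```bash
python3 -m handwheel '[[[0,0,0,0,-5.6],[0,0,0,0,-5.6],[0,0,0,0,-5.6],[0,0,0,0,-5.7]]]' && python3 -m handwheel '[[[0,-0.016,-0.035,0,0],[0,-0.016,-0.035,0,0],[0,-0.016,-0.035,0,0],[0,-0.016,-0.035,0,0],[0,-0.016,-0.035,0,0],[0,-0.016,-0.035,0,0],[0,-0.016,-0.035,0,0],[0,-0.016,-0.035,0,0],[0,-0.016,-0.035,0,0],[0,-0.016,-0.035,0,0]]]' && python3 -m handwheel '[[[0,-0.0024,-0.037,0,0],[0,-0.0024,-0.037,0,0],[0,-0.0024,-0.037,0,0],[0,-0.0024,-0.037,0,0],[0,-0.0024,-0.037,0,0],[0,-0.0024,-0.037,0,0],[0,-0.0024,-0.037,0,0],[0,-0.0024,-0.037,0,0],[0,0,0,0,0],[0,0,0,0,0]]]'
python3 - <<'E'
from h import *
v=np.load("v.npy")
s=get_state(); im=viewer.read_camera("wrist"); cv2.imwrite("pics/w1.png",im)
p,f=cam("wrist"); H=p["hand_eye"]; T=R.from_quat(s["tcp_rot"])
def g(uv,z):
    d=T.apply(H[:3,:3]@[(uv[0]-p["cx"])/f,-(uv[1]-p["cy"])/f,-1.]); o=s["eef_pos"]+T.apply(H[:3,3])
    w=o+d*(z-o[2])/d[2]; return w
J=lambda w: R.from_euler("z",-v[2]).apply(w-[v[0],v[1],0])*1000
print("tcp jig",J(s["eef_pos"]),np.degrees(T.as_euler("xyz")))
for t,z in(("block_center",.023),("stop",.012),("handle_pivot",.06),("foot",.05),("handle_tip",.19)):
    for d in viewer.pinpoint("wrist",t): 
        uv=np.array(d["xy"])*[560,420]; print(t,d["confidence"],uv.round(1),J(g(uv,z)).round(1))
for d in viewer.outline_of("wrist","block_center"):
    m=d["mask"].astype(np.uint8); c=max(cv2.findContours(m,0,1)[0],key=cv2.contourArea); b=cv2.boxPoints(cv2.minAreaRect(c))
    print(d["confidence"],[ (u.round().tolist(),J(g(u,.034)).round(1).tolist()) for u in b])
E
```

```text
time: 1.53
eef_pos: [0.2135, 0.6404, 0.2313]
tcp_rot: [-0.038, 0.999, 0.0, 0.0]
contact_force: [1.4, -0.6, -0.6]
opening: 0.453
finger_force: 0.0
time: 2.37
eef_pos: [0.3984, 0.3009, 0.2317]
tcp_rot: [-0.036, 0.999, 0.0, 0.0]
contact_force: [0.5, 0.1, -0.1]
opening: -0.002
finger_force: 0.0
time: 3.2
eef_pos: [0.4382, 0.0071, 0.2316]
tcp_rot: [-0.033, 0.999, 0.0, 0.0]
contact_force: [-0.4, 0.2, 0.4]
opening: -0.001
finger_force: 0.0
tcp jig [-102.10413107    1.88526169  231.58950782] [ 1.79985039e+02  2.77283343e-02 -1.76196732e+02]
block_center 0.84 [275.5 246. ] [-35.7   0.6  23. ]
block_center 0.75 [457.   39.4] [-223.8  157.4   23. ]
block_center 0.65 [505.8 298.7] [ 23.5 238.1  23. ]
handle_pivot 0.55 [380.7 317.7] [22.4 99.  60. ]
handle_pivot 0.19 [275.1 248.1] [-47.8   0.4  60. ]
handle_tip 0.2 [379.4 316.6] [-57.8  58.  190. ]
0.89 [([231.0, 206.0], [-79.7, -40.8, 34.0]), ([317.0, 204.0], [-81.5, 39.3, 34.0]), ([319.0, 286.0], [2.4, 43.4, 34.0]), ([233.0, 288.0], [4.5, -41.8, 34.0])]
0.79 [([466.0, 298.0], [17.0, 190.4, 34.0]), ([504.0, 260.0], [-24.8, 222.8, 34.0]), ([543.0, 298.0], [16.8, 267.7, 34.0]), ([504.0, 337.0], [61.3, 235.7, 34.0])]
0.68 [([421.0, 81.0], [-189.5, 125.6, 34.0]), ([422.0, 8.0], [-246.2, 121.2, 34.0]), ([501.0, 9.0], [-244.8, 185.7, 34.0]), ([500.0, 82.0], [-188.0, 193.3, 34.0])]
```

View pics/w1.png

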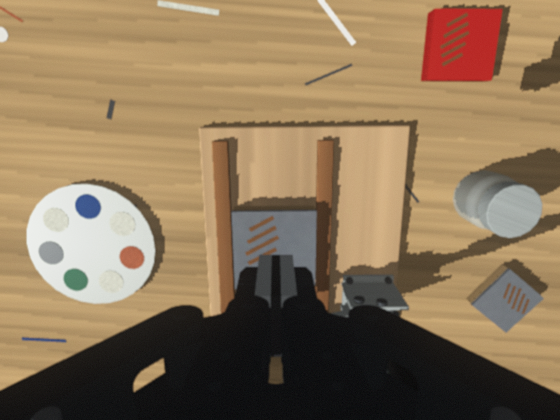

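The wrist view shows the grey block in the channel, with its rear edge at row 208 (jig x ≈ -80). The clamp is at (375,290), and its pivot agrees with the fit to 1 mm. The shut fingers are 11 mm clear behind the block, so I descend.

```bash
python3 -m handwheel '[[[0,0.0005,0,0.035,0],[0,0.0005,0,0.035,0],[0,0.0005,0,0.035,0],[0,0.0005,0,0.035,0],[0,0,0,0.03,0],[0,0,0,0.025,0],[0,0,0,0.012,0],[0,0,0,0.004,0],[0,0,0,0,0]]]' && python3 -m handwheel '[[[0,-0.006,0,0,0],[0,-0.006,0,0,0],[0,-0.006,0,0,0],[0,-0.005,0,0,0],[0,-0.005,0,0,0],[0,-0.005,0,0,0],[0,0,0,0,0]]]'
```

```text
time: 4.3
eef_pos: [0.4351, 0.0093, 0.0193]
tcp_rot: [-0.036, 0.999, 0.0, -0.001]
contact_force: [-0.6, -0.5, 0.6]
opening: 0.0
finger_force: 0.0
time: 4.88
eef_pos: [0.4704, 0.0107, 0.0208]
tcp_rot: [-0.035, 0.999, -0.0, 0.001]
contact_force: [-0.4, 0.5, 1.2]
opening: 0.001
finger_force: 0.0
```

```bash
python3 -m handwheel '[[[0,-0.004,0,0,0],[0,-0.004,0,0,0],[0,-0.003,0,0,0]]]' && for i in 1; do python3 -m handwheel '[[[0,-0.002,0,0,0],[0,-0.002,0,0,0]]]'; done; python3 -m handwheel '[[[0,-0.002,0,0,0],[0,-0.001,0,0,0]]]'
```

```text
time: 5.13
eef_pos: [0.4802, 0.0117, 0.0202]
tcp_rot: [-0.035, 0.999, 0.0, 0.0]
contact_force: [-0.8, 0.3, -0.5]
opening: -0.004
finger_force: 0.3
time: 5.3
eef_pos: [0.4838, 0.012, 0.0202]
tcp_rot: [-0.035, 0.999, 0.0, -0.0]
contact_force: [-1.3, -0.3, 1.9]
opening: -0.0
finger_force: 0.9
time: 5.47
eef_pos: [0.4872, 0.0121, 0.0203]
tcp_rot: [-0.035, 0.999, -0.0, 0.0]
contact_force: [-0.8, -0.2, -0.1]
opening: 0.001
finger_force: 0.5
```

```bash
python3 -m handwheel '[[[0,-0.0015,0,0,0],[0,-0.0015,0,0,0]]]'; python3 -m handwheel '[[[0,-0.0015,0,0,0],[0,-0.0015,0,0,0]]]'
python3 - <<'E'
from h import *
v=np.load("v.npy"); im=viewer.read_camera("top"); im2=viewer.read_camera("side"); 
a=cv2.resize(im[150:290,200:300],None,fx=4,fy=4,interpolation=3); b=cv2.resize(im2[140:280,200:300],None,fx=4,fy=4,interpolation=3)
cv2.imwrite("pics/c2.png",np.hstack([a,b]))
E
```

```text
time: 5.63
eef_pos: [0.4898, 0.0124, 0.0203]
tcp_rot: [-0.035, 0.999, -0.0, -0.0]
contact_force: [-4.3, -2.0, 0.4]
opening: 0.001
finger_force: 2.5
time: 5.8
eef_pos: [0.4898, 0.0125, 0.0199]
tcp_rot: [-0.036, 0.999, 0.0, -0.005]
contact_force: [-12.0, -3.1, 10.9]
opening: -0.003
finger_force: 6.5
```

View pics/c2.png

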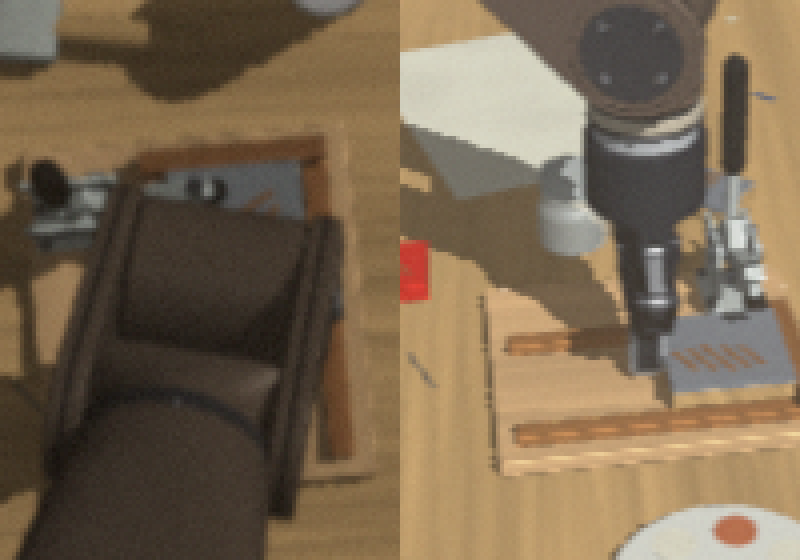

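Force rose at x = 0.490, as predicted for the stop, so the block is home. In the picture the block meets the stop at the right of the channel (side view). I back off, rise, and go beside the handle on its -y side.

```bash
python3 -m handwheel '[[[0,0.011,0,0,0],[0,0.011,0,0,0],[0,0,0,-0.03,0],[0,0,0,-0.03,0],[0,0,0,-0.03,0],[0,0,0,-0.03,0],[0,0,0,-0.03,0],[0,0,0,0,0]]]' && python3 -m handwheel '[[[0,-0.023,0.01,0,0],[0,-0.023,0.01,0,0],[0,-0.023,0.01,0,0],[0,-0.023,0.01,0,0],[0,0,0,0,0],[0,0,0,0,0]]]'
python3 - <<'E'
from h import *
v=np.load("v.npy"); im=viewer.read_camera("top"); im2=viewer.read_camera("side"); s=get_state()
J=lambda w: R.from_euler("z",-v[2]).apply(w-[v[0],v[1],0])*1000
print(J(s["eef_pos"]),[ (np.array(d["xy"])*[560,420],d["confidence"]) for d in viewer.pinpoint("side","handle_tip")])
b=cv2.resize(im2[110:270,200:340],None,fx=4,fy=4,interpolation=3)[:600]
cv2.imwrite("pics/c3.png",b)
E
```

```text
time: 6.57
eef_pos: [0.4756, 0.0103, 0.1778]
tcp_rot: [-0.035, 0.999, -0.002, 0.007]
contact_force: [0.5, -0.1, 0.8]
opening: -0.002
finger_force: 0.0
time: 7.07
eef_pos: [0.5604, 0.0578, 0.1698]
tcp_rot: [-0.036, 0.999, 0.0, -0.0]
contact_force: [0.3, 0.1, 1.2]
opening: 0.002
finger_force: 0.0
[ 22.18121589  43.31354238 169.70117532] [(array([282.184, 159.516]), 0.56)]
```

View pics/c3.png

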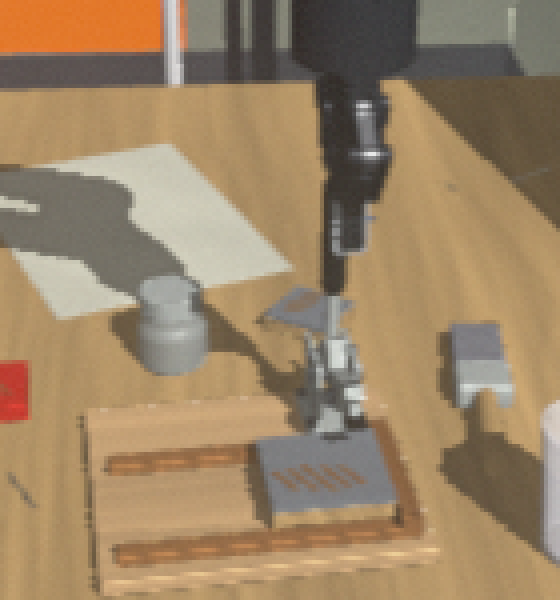

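The fingers stand just in front of (-y of) the grip, both at about column 340, and the block sits against the stop. I sweep the handle along its arc in jig y-z.

```bash
python3 -m handwheel '[[[0,0.001,0.008,0.002,0],[0,0.001,0.008,0.002,0],[0,0,0.008,0.002,0],[0,0,0.009,0,0],[0,0,0.009,0,0],[0,0,0.009,-0.001,0],[0,0,0.009,0.002,0],[0,0,0.009,0.002,0],[0,0,0.009,0.002,0]]]' && python3 -m handwheel '[[[0,0,0.008,0.004,0],[0,0,0.008,0.004,0],[0,0,0.008,0.005,0],[0,0,0.007,0.006,0],[0,0,0.007,0.006,0]]]'
```

```text
time: 7.97
eef_pos: [0.5526, 0.1357, 0.1598]
tcp_rot: [-0.036, 0.999, -0.001, 0.001]
contact_force: [0.8, -3.7, 0.5]
opening: -0.001
finger_force: 1.7
time: 8.38
eef_pos: [0.5508, 0.174, 0.1358]
tcp_rot: [-0.035, 0.999, 0.0, 0.002]
contact_force: [-0.8, -2.7, 4.9]
opening: 0.001
finger_force: 2.9
```

```bash
python3 -m handwheel '[[[0,0,0.006,0.007,0],[0,0,0.006,0.007,0],[0,0,0.004,0.006,0],[0,0,0.004,0.007,0]]]' && python3 -m handwheel '[[[0,0,0.003,0.006,0],[0,0,0.003,0.006,0],[0,0,0,0,0]]]'
```

```text
time: 8.72
eef_pos: [0.5481, 0.1939, 0.1067]
tcp_rot: [-0.036, 0.999, 0.0, 0.0]
contact_force: [-0.2, 0.4, 1.1]
opening: -0.002
finger_force: 0.0
time: 8.97
eef_pos: [0.546, 0.1991, 0.0927]
tcp_rot: [-0.036, 0.999, -0.0, -0.002]
contact_force: [-0.1, -0.9, -0.2]
opening: 0.001
finger_force: 0.0
```

Contact vanished at the dead point, which suggests it snapped over. I withdraw and check.

```bash
python3 -m handwheel '[[[0,0,0,-0.03,0],[0,0,0,-0.03,0],[0,0,0,-0.03,0],[0,0,0,-0.03,0],[0,0,0.03,-0.02,0],[0,0.005,0.035,0,0],[0,0.01,0.035,0,0],[0,0.01,0.035,0,0],[0,0.01,0.035,0,0],[0,0.01,0.035,0,0],[0,0,0,0,0],[0,0,0,0,0]]]'
python3 - <<'E'
from h import *
v=np.load("v.npy"); im=viewer.read_camera("top"); im2=viewer.read_camera("side")
a=cv2.resize(im[150:290,160:300],None,fx=2.8,fy=2.8,interpolation=3); b=cv2.resize(im2[150:290,190:330],None,fx=2.8,fy=2.8,interpolation=3)
cv2.imwrite("pics/c4.png",np.hstack([a,b]))
Wd=lambda P:R.from_euler("z",v[2]).apply(np.array(P)/1000)+[v[0],v[1],0]
tip=Wd((22,100+131*np.cos(np.radians(12)),60+131*np.sin(np.radians(12))))
for n in("top","side"):
    print(n,"lock tip expected",proj(n,tip),"home",proj(n,Wd((0,0,23))))
    for t in("handle_tip","block_center","foot","jar","cup","palette","brush"): print(t,[((np.array(d["xy"])*[560,420]).round(1).tolist(),round(d["confidence"],2)) for d in viewer.pinpoint(n,t)[:2]])
E
```

```text
time: 9.97
eef_pos: [0.4873, 0.4016, 0.2349]
tcp_rot: [-0.037, 0.999, -0.0, -0.0]
contact_force: [0.1, -0.2, 0.4]
opening: -0.005
finger_force: 0.0
top lock tip expected [[157.51651148 204.71867021]] home [[258.87088715 207.88232973]]
handle_tip [([158.9, 206.9], 0.94)]
block_center [([256.7, 208.8], 0.84), ([157.0, 205.3], 0.81)]
foot []
jar [([182.6, 248.8], 0.73)]
cup [([282.3, 142.4], 0.93), ([336.5, 212.4], 0.38)]
palette [([339.6, 213.7], 0.75)]
brush [([214.1, 158.7], 0.64)]
side lock tip expected [[275.12620216 169.23425432]] home [[280.55715021 229.99741634]]
handle_tip [([275.3, 171.1], 0.48)]
block_center [([196.0, 207.1], 0.75), ([282.7, 232.9], 0.7)]
foot [([287.0, 225.6], 0.35), ([280.2, 229.2], 0.25)]
jar [([343.6, 246.5], 0.59)]
cup [([346.0, 246.2], 0.97)]
palette [([279.4, 285.6], 0.62)]
brush []
```

View pics/c4.png

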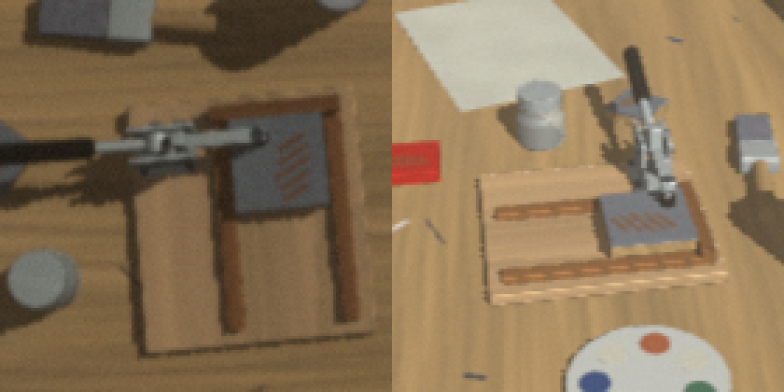

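The picture shows the handle down at its lock angle: the tip is at (159,207) in the top view, against an expected (157.5,205). The block is tight to the stop and the foot is on it. The bystanders are where they were.

```bash
python3 -c "
from plant import sign_off; print(sign_off())"
```

```text
the job is handed in; nothing more can be done
None
```

The block is fully home against the end stop, the clamp is locked with its foot pressing on the block, the bystanders stayed where they were, and the job was handed in at about 10 s of the 51 s allowed.

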